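# Drive the pin home with the spring setter

### The job

Use the spring pin setter to drive the brass pin flush into the black block: draw the orange handle back only until the catch inside takes and holds it, barely touching the rubber buffer just behind, and let go of it. Then press the red paddle down gently to fire the striker, and take the hand away, leaving everything else on the bench where it lies.

Things in the scene. Friction and masses are not known exactly. Their poses are not given: they have to be found in the camera images.
- setter: Spring pin setter bolted to the table. Origin at table level under the housing; x = firing direction, z up. Base plate 360 x 100 x 12 (x -225..+135, y -50..+50). Blue housing x -90..+25, y -30..+30, top 89 high. Behind it (-x) the orange handle, on the +y side the red paddle, in front a black block x +50..+111, 70 high, with a brass pin standing out of its inner face.
- striker (a joint): Draw of striker and handle (m), growing along setter -x; about 0.005 at start (resting on the pin), 0 = pin flush, end 0.066. Spring pushes it forward: 6 N + 220 N/m x draw. The catch drops in at a hidden setting, 0.028 to 0.054, new each time, and then bears the load: easing forward a few mm makes the pull vanish; uncaught it stays, and if let go the striker flies.
- handle (a point): Centre of the orange handle block: 14 thick (setter x) x 44 (y) x 36 high, 94 to 130 above the table, on a 12 mm post. It lies at setter x = -145 minus the draw, y 0, height 112, and moves along setter x only. Grip it from above across the 14 mm; fingertips 92 mm or more above the table clear the housing.
- buffer: Black rubber end buffer inside the housing (20 x 24 x 8, origin at its front face on the setter's centre plane at table level; hidden under the roof). The striker's collar meets it 2 mm of travel after the catch has dropped in; it then gives about 5 N/mm and should not be loaded over 7 N. It can only be felt as a steep rise of the pull.
- trip: Trip rocker of the catch, hinged along the setter's x at y +35, height 64. Pressing its red paddle down lifts the catch; a spring brings it back up.
- paddle (a point): Middle of the upper face of the red paddle, 44 (setter x) x 36 (setter y), at rest 72 above the table, at setter x -30, y +82. It must go down about 10 mm to trip the loaded catch (2 to 8 N) and stops after about 16 mm.
- pin (a joint): How far the brass pin (10 diameter) stands out of the black block's face, m: about 0.005 at the start, 0 = flush. It is tight (about 22 N to move).
- screwdriver: Blue-handled screwdriver, 180 long, lying loose beside the setter. Bystander.
- mallet: Mallet with wooden handle and yellow head, 270 long, lying on the table. Bystander.
- tape: Yellow tape roll, 90 diameter, 25 high. Bystander.
- wrench: Steel wrench, 160 long. Bystander.
- carriage: Spare black slide carriage 80 x 60 x 34. Bystander.
- spray: White spray bottle with green cap, 66 diameter, 190 high. Bystander.
- pinbin: Open blue parts bin 120 x 90 x 50. Bystander.

How it is judged (in metres and radians):
On the way, in this order (a step that is already met when the one before it is completed fails the run):
1. the striker is drawn back and held by the catch alone, with the fingers off it and the pin still proud (value of joint striker above 0.024 m and value of joint pin above 0.0025 m and contact force between the fingers and anything else below 0.5 N), for 0.2 s.
2. the striker has fired and the pin is flush (value of joint pin below 0.0015 m and value of joint striker below 0.004 m), for 0.2 s.
At the end, for the whole second after the job is handed in: The pin stands out less than 1.5 mm, the striker is forward (travel under 4 mm) and at rest (all of step 2 and velocity of joint striker between -0.02 and 0.02 m/s); the robot touches nothing.
It fails at once if the striker is forced against the rubber buffer with more than 7 N (contact force between buffer and anything else above 7 N).
It fails at once if the paddle is pressed with more than 40 N (contact force between trip and the fingers above 40 N).
It fails at once if a loose thing on the bench is moved more than 30 mm (distance of any of screwdriver, mallet, tape, wrench, carriage, spray, pinbin from where it was at the start of the episode above 0.03 m).
It also fails if it takes over 64 s, if anything falls off the work surface, if the arm or the gripper's body presses on something with over 40 N, if the wrist force passes 120 N, or if a joint passes its speed limit or range.

### The arm

A 6-joint arm with a two-finger parallel gripper is mounted at the origin on the work surface. World frame = base frame: x ahead of the robot, y to its left, z up, the work surface at z = 0. Lengths are in mm, angles in rad, forces in N, time in s.
With the tool pointing down it reaches from about 350 to 950 mm from the base axis. Payload 17.4 kg.
Tool frame: the origin (TCP) lies at the very end of the fingers, on their centre line; the grasp point (between the pads) lies 19 mm behind it (hold_point_z is the distance from the TCP to the grasp point, in mm); y points along the fingers, x is the direction in which the jaws open and shut, and the axes are right-handed (so a half turn about y gives the same grasp; the last joint's range is limited). The gripper opens to 93 mm and grips with 3 to 60 N. Pads are 15 mm wide; open, the fingers measure 128 mm over their backs; the gripper's body (75 mm by 188 mm) begins 65 mm behind the grasp point.
Start: joints at [-1.174, 0.116, 1.442, -0, 1.584, -0.038], TCP at [284.321, -612.204, 218.646] pointing down, gripper open.
Joint ranges: [-2.83, 2.83], [-0.83, 2.19], [0.07, 2.5], [-1.14, 4.28], [0.01, 3], [-2.97, 2.97]. Speed limits (rad/s): [1.89, 1.89, 2.22, 3.14, 3.14, 3.14].

### API

Orientations are given as a rotation vector (axis times angle).
In Python, from rig import * gives the robot as it stands. Calls block until the motion is done:
- goto(position, orientation): joint-space move of the TCP to a pose.
- move_l(position, orientation=None, max_speed=150, stop_force=None): straight line of the TCP; orientation=None keeps the orientation; max_speed is the mean speed in mm/s. With stop_force (N) it stops when the force on the tool has changed by that much, and returns True; else False.
- move_joints(angles): joint-space move.
- move_gripper(opening): finger opening in mm; the grip force is fixed at half the most; returns when the fingers have stopped.
- pause(seconds).
- inverse_kinematics(position, orientation): joint angles nearest the present ones, or None.
- get_state(): the state.
- capture(name): name is "scene" or "top" or "wrist"; returns the picture (420x560x3 uint8, red, green, blue); there is no depth.
- camera_info(name): a dict with "fx", "fy", "cx", "cy" (pixels), "k1" (the pictures are not rectified: a ray, as slopes to the right and down, at radius r is drawn at 1 + k1 r^2 times it, then the intrinsics apply), "world_from_camera" (4x4, takes a point from camera to world coordinates). Camera axes: x right, y down, z forward; pixel columns grow to the right and rows downward; lengths in mm; the calibration is good to about 2 mm. A picture is of the moment at which its call begins: read the wrist's pose just before it. camera_info takes no time and is no camera call; for the wrist camera it gives the pose at the moment of the call.
A pose or a line that the arm cannot do raises Unreachable and nothing moves.
- finish_job(): hands the job in, once; it reports no verdict.
The state is a dict: "time": time; "q": joint angles; "qvel": joint speeds; "effort": joint torques, N m; "eef_pos": TCP position; "ee_rot": TCP orientation; "ft_force": force on the tool from outside, world axes, zero at the start; "ft_torque": the same for the moment, N m; "width": finger opening in mm.
Only numpy, scipy, OpenCV 4.12 (cv2) and the standard library are available. Lean on these libraries where they do the work, as an engineer would, in place of code of your own. Each camera call takes 0.05 s, during which the arm holds its last target.

## Working session

There is one attempt and no reset: what is moved stays moved. The work goes in short steps, each a Python script; the robot and the scene stay as the last script left them, time stands still between calls to the robot, and variables do not carry over. Pictures are saved under pics/ and viewed, and the job is handed in when it is done.

```bash
ls; mkdir -p pics; python3 - <<'E'
from rig import *
import cv2,numpy as np
for n in("scene","top"):
    im=capture(n);cv2.imwrite(f"pics/{n}0.png",im[:,:,::-1])
    c=camera_info(n);print(n,{k:np.round(v,3).tolist() for k,v in c.items()})
s=get_state();print(s)
E
```

```text
pics
scene {'fx': 414.892, 'fy': 414.892, 'cx': 279.343, 'cy': 210.353, 'k1': 0.006, 'world_from_camera': [[-0.73, 0.51, -0.454, 1051.019], [0.683, 0.531, -0.502, 624.189], [-0.015, -0.677, -0.736, 997.506], [0.0, 0.0, 0.0, 1.0]]}
top {'fx': 488.733, 'fy': 488.733, 'cx': 283.341, 'cy': 211.444, 'k1': -0.027, 'world_from_camera': [[0.025, -0.998, 0.051, 419.784], [-1.0, -0.025, -0.007, 15.845], [0.008, -0.051, -0.999, 1538.977], [0.0, 0.0, 0.0, 1.0]]}
{'time': 0.1, 'q': array([-1.17380519e+00,  1.16442521e-01,  1.44220913e+00,  1.49546489e-05,
        1.58402098e+00, -3.77856622e-02]), 'qvel': array([ 0.00051727, -0.00154398, -0.00142957, -0.00081578,  0.00053046,
        0.00079589]), 'effort': array([ 2.10982871e-03, -7.22895455e+01, -6.23865080e+01,  7.81788770e-02,
        2.27795541e-02, -1.41477545e-05]), 'eef_pos': array([ 284.24516719, -612.01964069,  217.96935267]), 'ee_rot': array([-1.3834283 ,  0.88390462, -0.88246107]), 'ft_force': array([ 0.55426167,  0.07409516, -0.19597206]), 'ft_torque': array([-0.04011968, -0.04305645, -0.00608461]), 'width': 92.70976035705253}
```

View pics/scene0.png

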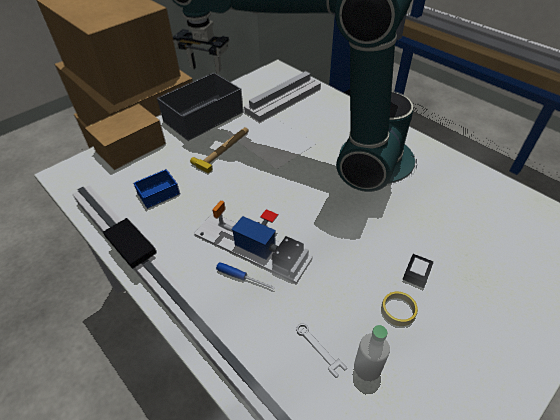

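View pics/top0.png

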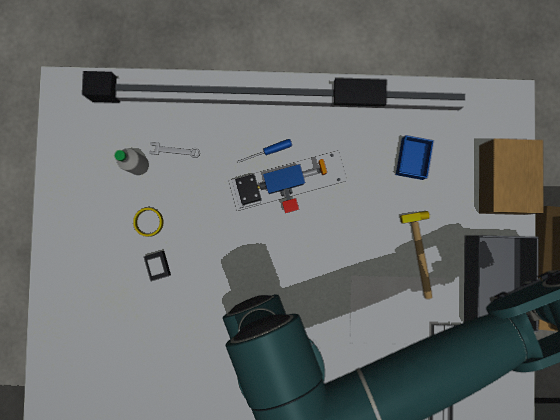

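```bash
python3 - <<'E'
import cv2
a=cv2.imread("pics/top0.png")[135:220,220:355];cv2.imwrite("pics/topc.png",cv2.resize(a,None,fx=5.9,fy=5.9,interpolation=cv2.INTER_CUBIC))
a=cv2.imread("pics/scene0.png")[190:290,185:320];cv2.imwrite("pics/scenec.png",cv2.resize(a,None,fx=5.9,fy=5.9,interpolation=cv2.INTER_CUBIC))
E
```

```text
(no output)
```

View pics/topc.png

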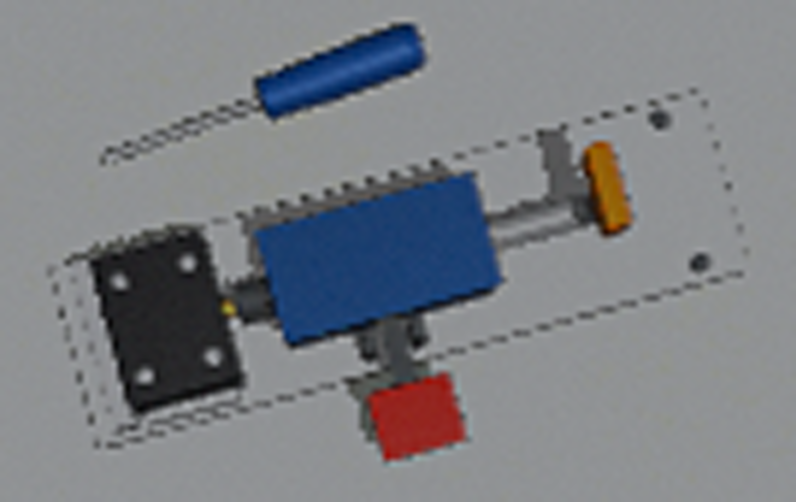

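View pics/scenec.png

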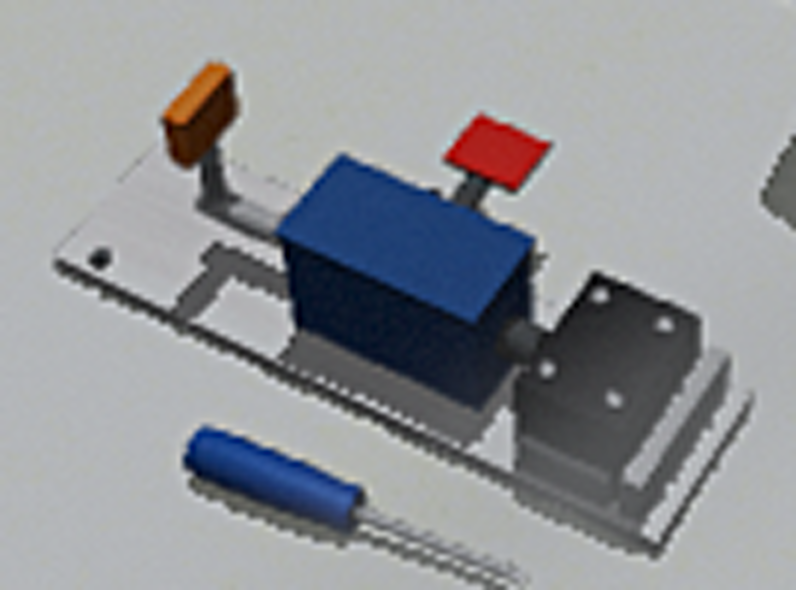

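```bash
cat > h.py <<'E'
from rig import *
import numpy as np, cv2
from scipy.optimize import least_squares
from scipy.spatial.transform import Rotation as R
def proj(c,P):
    T=np.linalg.inv(np.array(c["world_from_camera"])); p=np.atleast_2d(P)@T[:3,:3].T+T[:3,3]
    s=p[:,:2]/p[:,2:]; s=s*(1+c["k1"]*(s**2).sum(1))[:,None]
    return s*[c["fx"],c["fy"]]+[c["cx"],c["cy"]]
def setter2w(v,P):
    P=np.atleast_2d(np.array(P,float)); a=v[2]; r=np.array([[np.cos(a),-np.sin(a)],[np.sin(a),np.cos(a)]])
    return np.c_[P[:,:2]@r.T+v[:2],P[:,2]]
E
cat > fit.py <<'E'
from h import *
obj=[(25,-30,89),(-90,-30,89),(-90,30,89),(25,30,89),(-8,64,72),(-52,64,72),(-52,100,72),(-8,100,72),(-225,-50,12),(-225,50,12),(135,50,12),(135,-50,12),(-150,0,130)]
top=[(255,230),(473,175),(500,283),(290,343),(365,392),(450,373),(467,438),(387,460),(703,90),(747,270),(97,447),(52,268),(607,187)]
sc=[(475,322),(280,232),(343,155),(535,240),(515,190),(445,157),(480,115),(552,145),(53,262),None,(752,393),(655,548),(200,92)]
ct,cs=camera_info("top"),camera_info("scene")
tp=np.array(top)/5.9+[219.6,134.6]
i=[k for k in range(13) if sc[k]]; sp=np.array([sc[k] for k in i])/5.9+[184.6,189.6]
O=np.array(obj,float)
def f(v,w=(1,1)):
    W=setter2w(v,O); return np.r_[(proj(ct,W)-tp).ravel()*w[0],(proj(cs,W[i])-sp).ravel()*w[1]]
for w in((1,1),(1,0),(0,1)):
    r=least_squares(f,[680,0,1.3],args=(w,),loss="soft_l1");print(w,r.x.round(3),r.cost)
r=least_squares(f,[680,0,1.3],loss="soft_l1")
print(f(r.x).reshape(-1,2).round(1).tolist())
for P in [(-150,0,112),(-30,82,72)]: print(setter2w(r.x,P))
np.save("pose.npy",r.x)
E
python3 fit.py
```

```text
(1, 1) [584.685  38.556   1.863] 5.419578223043054
(1, 0) [583.91   38.242   1.862] 1.8839088407693159
(0, 1) [585.783  39.339   1.865] 2.3653383323766706
[[-0.3, -0.3], [-0.1, -1.0], [0.7, -0.0], [-0.9, -0.1], [0.0, 0.1], [-0.3, -0.5], [0.0, -0.0], [-0.5, 0.1], [-0.5, -0.2], [0.6, -0.3], [0.1, -0.1], [-0.5, -0.5], [0.5, -0.6], [0.0, 0.2], [-1.2, -0.2], [-0.2, -0.8], [0.8, -0.4], [0.6, -0.2], [-0.2, -0.0], [0.1, -0.6], [0.4, -0.4], [0.1, -1.4], [0.5, 0.2], [0.5, -0.7], [-0.2, -0.4]]
[[ 627.83100014 -105.10433095  112.        ]]
[[514.7795166  -13.76232489  72.        ]]
```

```bash
cat >> h.py <<'E'
V=np.load("pose.npy")
def ori(a,flip=False):
    x=np.array([np.cos(a),np.sin(a),0])*(-1 if flip else 1); y=np.array([0,0,-1.]); z=np.cross(x,y)
    return R.from_matrix(np.c_[x,y,z]).as_rotvec()
ex=np.array([np.cos(V[2]),np.sin(V[2]),0])
def S(p): return setter2w(V,p)[0]
E
python3 - <<'E'
from h import *
s=get_state(); print(R.from_rotvec(s["ee_rot"]).as_matrix().round(2))
best=None
for fl in(0,1):
    j=inverse_kinematics(S((-150,0,200)),ori(V[2],fl)); print(fl,None if j is None else np.round(j,2))
    if j is not None and(best is None or abs(j-s["q"]).max()<best[0]):best=(abs(j-s["q"]).max(),fl)
fl=best[1];print(fl)
move_gripper(45)
goto(S((-150,0,200)),ori(V[2],fl))
s=get_state();print(s["time"],s["eef_pos"],s["ft_force"],s["width"])
c=camera_info("wrist");im=capture("wrist");cv2.imwrite("pics/w1.png",im[:,:,::-1])
for P in[(-157,-22,130),(-157,22,130),(-143,22,130),(-143,-22,130),(-90,-30,89),(-90,30,89)]:print(P,proj(c,S(P)).round(1))
im=capture("scene");cv2.imwrite("pics/s1.png",im[:,:,::-1])
print(c["world_from_camera"])
E
```

```text
[[ 0.42 -0.    0.91]
 [-0.91  0.    0.42]
 [-0.   -1.    0.  ]]
0 [-0.21  0.04  1.55 -0.    1.55 -2.07]
1 [-0.21  0.04  1.55 -0.    1.55  1.07]
1
3.2083 [ 627.74410146 -105.8709734   200.04944631] [-0.31634768 -0.73912144  0.38264996] 44.84391557132385
(-157, -22, 130) [[290.3 192.6]]
(-157, 22, 130) [[290.  252.3]]
(-143, 22, 130) [[270.6 252.3]]
(-143, -22, 130) [[269.9 192.7]]
(-90, -30, 89) [[205.3 172.2]]
(-90, 30, 89) [[209.5 242.9]]
[[ 2.86422906e-01 -9.24574677e-01 -2.51244074e-01  6.98133409e+02]
 [-9.58103216e-01 -2.76295219e-01 -7.54929045e-02 -8.56364342e+01]
 [ 3.81291304e-04  2.62340653e-01 -9.64975252e-01  3.66697819e+02]
 [ 0.00000000e+00  0.00000000e+00  0.00000000e+00  1.00000000e+00]]
```

View pics/w1.png

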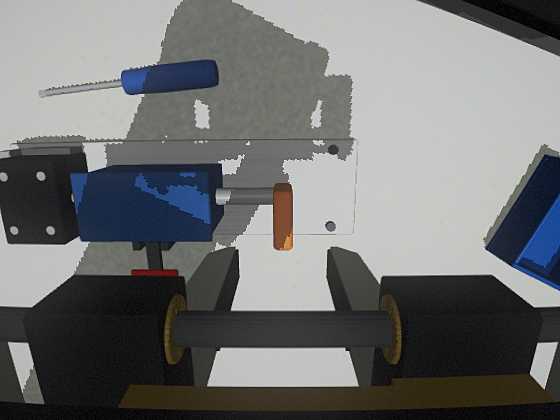

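View pics/s1.png

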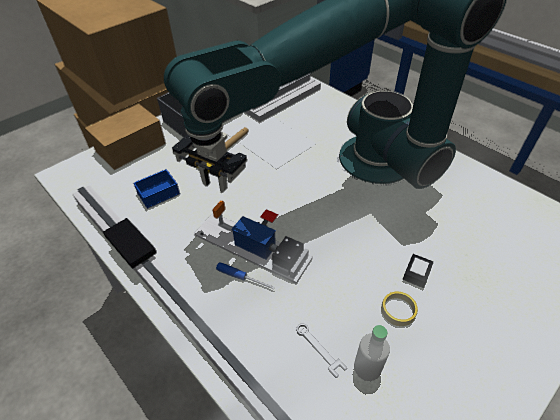

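```bash
python3 - <<'E'
import cv2
a=cv2.imread("pics/w1.png")[150:270,190:320];cv2.imwrite("pics/w1c.png",cv2.resize(a,None,fx=5,fy=5,interpolation=cv2.INTER_CUBIC))
E
```

```text
(no output)
```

View pics/w1c.png

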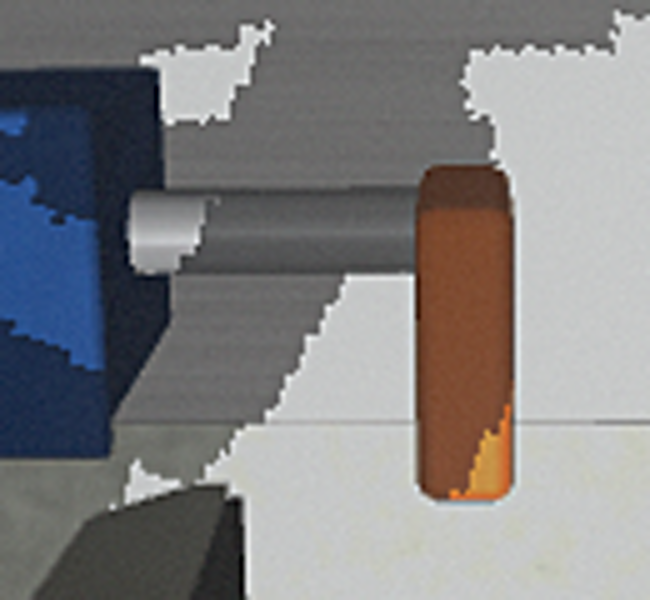

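```bash
python3 - <<'E'
from h import *
o=ori(V[2],1)
move_l(S((-151.3,0,130)),o,150)
move_l(S((-151.3,0,97)),o,60,stop_force=6)
pause(.2)
s=get_state();print(s["time"],s["eef_pos"],s["ft_force"]@ex,s["ft_force"])
move_gripper(10)
pause(.2)
for k in range(3):
    pause(.05);s=get_state();print(s["time"],s["eef_pos"],s["ft_force"]@ex,s["ft_force"],s["width"],(s["eef_pos"]-S((0,0,0)))@ex)
im=capture("wrist");cv2.imwrite("pics/w2.png",im[:,:,::-1])
E
```

```text
4.825 [ 628.39076026 -106.38207439   97.45629709] 0.3453159677209657 [-0.33358945  0.26036539  0.34994171]
5.675 [ 628.06836883 -105.94489542   96.95560855] 4.879380711999573 [-2.37377916  4.38176508  2.08261964] 13.54734158517571 -150.87331776278475
5.725 [ 628.09116092 -105.93985477   97.00830172] 4.665875973923263 [-2.01067488  4.26789161  1.73359754] 14.068655852366266 -150.87504607667316
5.775 [ 628.07257541 -105.95953376   96.98341119] 5.342850245272122 [-1.74325537  5.05505362  1.74296445] 14.050441022754239 -150.888547438227
```

View pics/w2.png

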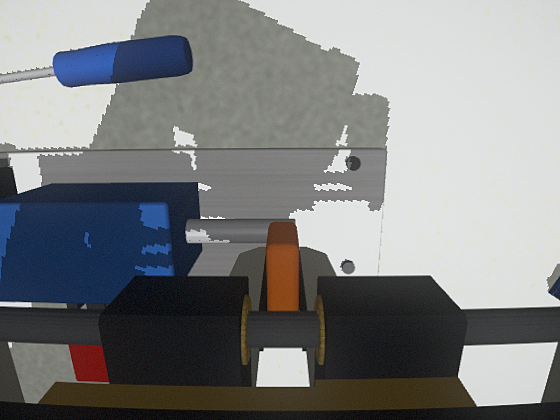

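```bash
cat > draw.py <<'E'
from h import *
import json
o=ori(V[2],1); O=S((0,0,0)); s0=-150.88
def read(n=4):
    F=[];P=[]
    for _ in range(n):
        pause(.02);s=get_state();F.append(s["ft_force"]@ex);P.append((s["eef_pos"]-O)@ex)
    return 5+s0-np.mean(P),np.mean(F),s["time"]
D=[];
def cmd(draw,v): move_l(S((-151.3-(draw-5),0,97)),o,v)
log=[]
for d in(10,15,20,24):
    cmd(d,20);pause(.1);r=read();print(d,np.round(r,2));log.append(r)
d=24;stop=False
while d<57 and r[2]<32:
    d+=.5;cmd(d,10);r=read()
    L=np.array(log);base=L[-12:]
    p=np.median(base[:,1]-.22*base[:,0]); ex_=r[1]-(p+.22*r[0])
    print(d,np.round(r,2),round(ex_,2))
    if ex_>1.6: print("STOP");break
    log.append(r)
E
python3 draw.py
```

```text
10 [9.72 8.05 6.39]
15 [14.58  8.86  6.96]
20 [19.44 10.08  7.52]
24 [23.35 11.02  8.04]
24.5 [23.83 11.24  8.36] 0.15
25.0 [24.21 12.36  8.68] 1.14
25.5 [24.56 13.55  8.99] 2.25
STOP
```

```bash
python3 - <<'E'
from h import *
for n in("wrist","scene","top"):
    im=capture(n);cv2.imwrite(f"pics/{n}3.png",im[:,:,::-1])
s=get_state();print(s["time"],s["ft_force"],s["ft_torque"],s["width"],s["eef_pos"])
a=cv2.imread("pics/scene3.png")[150:290,165:325];cv2.imwrite("pics/s3c.png",cv2.resize(a,None,fx=4.2,fy=4.2,interpolation=cv2.INTER_CUBIC))
E
```

```text
9.1417 [-4.59796041 12.98051983  3.80678905] [1.80983684 0.70567415 0.07390884] 13.740873722006702 [ 633.79257828 -124.63563573   96.95689427]
```

View pics/s3c.png

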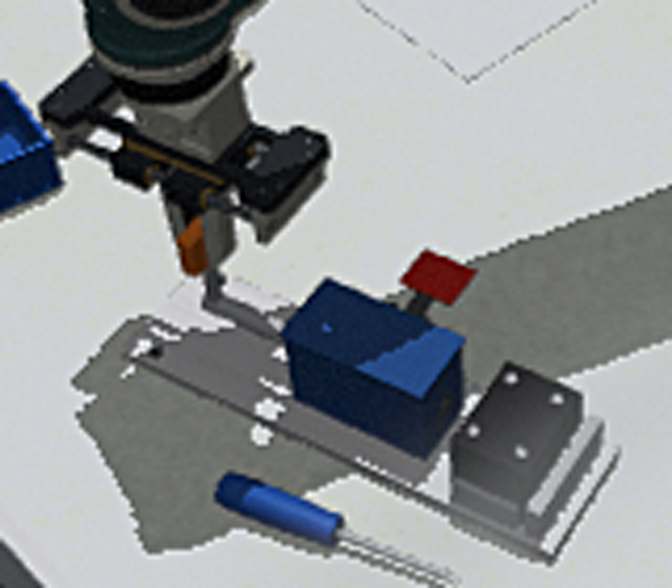

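View pics/wrist3.png

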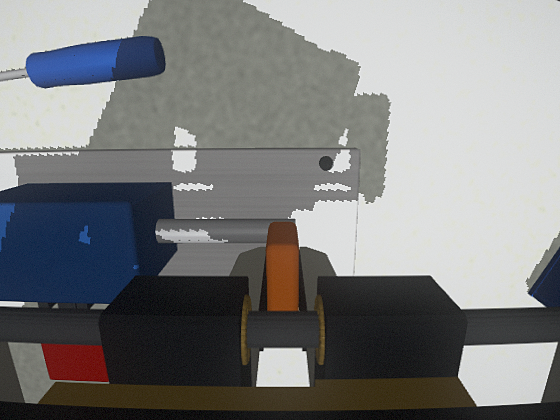

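```bash
python3 - <<'E'
import re
src=open('draw.py').read().split("log=[]")[0]
open('dh.py','w').write(src)
E
python3 - <<'E'
from dh import *
print(np.round(read(),2))
for d in(25,24,23,22):
    cmd(d,10);print(d,np.round(read(),2))
E
```

```text
[24.54 13.46  9.21]
25 [24.23 11.4   9.52]
24 [23.3  10.87  9.84]
23 [22.33 10.79 10.16]
22 [21.36 10.45 10.48]
```

```bash
python3 - <<'E'
from dh import *
cmd(24,20)
d=24.5
for k in range(10):
    d+=.4;cmd(d,10);r=read();e=r[1]-(6.0+.22*r[0]);print(round(d,1),np.round(r,2),round(e,2))
    if e>5: break
    if r[0]>25.5 and e<.8: break
E
```

```text
24.9 [24.16 12.17 11.04] 0.85
25.3 [24.42 13.06 11.36] 1.69
25.7 [24.67 14.13 11.68] 2.7
26.1 [24.93 15.28 11.99] 3.8
26.5 [25.28 15.28 12.31] 3.72
26.9 [25.64 15.88 12.62] 4.24
27.3 [26.02 16.09 12.94] 4.37
27.7 [26.4  16.19 13.26] 4.39
28.1 [26.82 16.48 13.58] 4.58
28.5 [27.14 16.91 13.89] 4.94
```

```bash
python3 - <<'E'
from dh import *
d=28.5;log=[];E=[]
while d<58:
    d+=.4;cmd(d,10);r=read(3);e=r[1]-(6.0+.22*r[0]);print(round(d,1),np.round(r,2),round(e,2))
    if len(E)>=3:
        m=np.median(E[-6:])
        if e-m>1.5: print("RISE");break
        if m-e>1.3: print("DROP");break
    E.append(e)
    if r[2]>38:break
E
```

```text
28.9 [27.62 15.87 14.19] 3.8
29.3 [27.93 17.06 14.49] 4.92
29.7 [28.3  17.25 14.79] 5.03
30.1 [28.88 15.34 15.09] 2.99
DROP
```

```bash
python3 - <<'E'
from dh import *
print(np.round(read(4),2))
for d in(29.3,28.5,27.7,26.9):
    cmd(d,15);r=read(3);print(d,np.round(r,2),round(r[1]-6-.22*r[0],2))
    if r[1]<4:break
E
```

```text
[28.86 15.91 15.16]
29.3 [28.32 13.42 15.46] 1.19
28.5 [27.59 13.03 15.76] 0.96
27.7 [26.83 12.5  16.06] 0.59
26.9 [26.06 12.42 16.36] 0.69
```

```bash
python3 - <<'E'
from dh import *
cmd(29.6,15);d=29.6;E=[];nd=0
while d<58:
    d+=.4;cmd(d,10);r=read(3);e=r[1]-(6.0+.22*r[0]);print(round(d,1),np.round(r,2),round(e,2))
    if len(E)>=2:
        m=np.median(E[-6:])
        if e-m>1.7: print("RISE");break
        nd=nd+1 if m-e>1.2 else 0
        if nd==2: print("DROP");break
    E.append(e)
    if r[2]>36:break
E
```

```text
30.0 [28.64 16.9  16.99] 4.6
30.4 [29.05 16.56 17.29] 4.17
30.8 [29.39 17.12 17.59] 4.65
31.2 [29.73 17.63 17.89] 5.09
31.6 [30.18 17.37 18.19] 4.73
32.0 [30.56 17.55 18.49] 4.83
32.4 [30.94 17.47 18.79] 4.66
32.8 [31.31 17.57 19.09] 4.68
33.2 [31.73 17.83 19.39] 4.84
33.6 [32.12 17.79 19.69] 4.72
34.0 [32.33 19.77 19.99] 6.66
RISE
```

```bash
python3 - <<'E'
from dh import *
r=read(3);print(np.round(r,2),round(r[1]-6-.22*r[0],2))
for d in(33.2,32.4,31.6,30.8,30,29.2):
    cmd(d,15);r=read(3);print(d,np.round(r,2),round(r[1]-6-.22*r[0],2))
    if r[1]<3:break
E
```

```text
[32.33 19.29 20.04] 6.18
33.2 [31.91 15.55 20.34] 2.53
32.4 [31.3  14.52 20.64] 1.63
31.6 [30.58 14.09 20.94] 1.36
30.8 [29.8  13.31 21.24] 0.75
30 [29.03 13.45 21.54] 1.07
29.2 [28.29 13.04 21.84] 0.81
```

```bash
python3 - <<'E'
from dh import *
cmd(33.2,15);d=33.6;E=[]
for k in range(9):
    d+=.35;cmd(d,10);r=read(3);e=r[1]-(6.0+.22*r[0]);print(round(d,2),np.round(r,2),round(e,2))
    if e>9.3: print("HIGH");break
    if e<4: print("DROP");break
E
```

```text
33.95 [32.51 17.75 22.56] 4.59
34.3 [32.67 18.99 22.86] 5.8
34.65 [33.08 18.58 23.16] 5.3
35.0 [33.24 20.08 23.46] 6.76
35.35 [33.69 18.94 23.76] 5.53
35.7 [34.12 18.72 24.06] 5.21
36.05 [34.29 19.85 24.36] 6.3
36.4 [34.73 19.42 24.66] 5.78
36.75 [34.92 20.55 24.96] 6.87
```

```bash
python3 - <<'E'
from dh import *
d=36.75;E=[5.3,6.7,5.5,5.2,6.3,5.8,6.8]
while d<62:
    d+=.45;cmd(d,12);r=read(2);e=r[1]-(6.0+.22*r[0]);print(round(d,2),np.round(r,2),round(e,2))
    m=np.median(E[-8:])
    if e-m>2.4: print("RISE");break
    if e-m<-2.5: print("DROP");break
    E.append(e)
    if r[2]>42:break
E
```

```text
37.2 [35.24 21.6  25.24] 7.85
37.65 [35.44 23.09 25.52] 9.29
RISE
```

```bash
python3 - <<'E'
from dh import *
for d in(36.8,36,35.2,34.4,33.6,32.8,32):
    cmd(d,15);r=read(2);print(d,np.round(r,2),round(r[1]-6-.22*r[0],2))
    if r[1]<2.5:break
E
```

```text
36.8 [35.06 19.93 25.81] 6.21
36 [34.67 16.29 26.09] 2.66
35.2 [34.   16.03 26.38] 2.55
34.4 [33.26 14.6  26.66] 1.28
33.6 [32.53 14.28 26.94] 1.13
32.8 [31.73 14.49 27.22] 1.5
32 [30.96 13.3  27.51] 0.49
```

```bash
python3 - <<'E'
from dh import *
cmd(36.4,20);d=36.9
for k in range(9):
    d+=.35;cmd(d,10);r=read(2);e=r[1]-(6.0+.22*r[0]);s=get_state();print(round(d,2),np.round(r,2),round(e,2),s["width"].round(2),s["ft_force"].round(1))
    if e>10.8: print("HIGH");break
    if e<6 and k>2: print("DROP");break
E
```

```text
Traceback (most recent call last):
AttributeError: 'float' object has no attribute 'round'
```

```bash
python3 - <<'E'
from dh import *
d=37.25;r=read(2);print(r)
for k in range(9):
    d+=.3;cmd(d,10);r=read(2);e=r[1]-(6.0+.22*r[0]);s=get_state();print(round(d,2),np.round(r,2),round(e,2),round(s["width"],2),s["ft_force"].round(1))
    if e>10.8: print("HIGH");break
    if e<6 and k>2: print("DROP");break
E
```

```text
(np.float64(35.36052631730939), np.float64(20.92992053391657), 28.1917)
37.55 [35.52 21.86 28.48] 8.05 13.96 [-9.2 19.5  5.1]
37.85 [35.65 23.18 28.76] 9.34 13.58 [-8.4 21.   6. ]
38.15 [35.81 25.14 29.04] 11.27 13.67 [-9.2 22.8  6.2]
HIGH
```

```bash
python3 - <<'E'
from dh import *
for d in(37,36,35,34,33):
    cmd(d,20);r=read(2);print(d,np.round(r,2),round(r[1]-6-.22*r[0],2))
    if r[1]<2.5:break
im=capture("wrist");cv2.imwrite("pics/w5.png",im[:,:,::-1])
im=capture("scene");cv2.imwrite("pics/s5.png",im[:,:,::-1]);cv2.imwrite("pics/s5c.png",cv2.resize(im[150:290,165:325,::-1],None,fx=4.2,fy=4.2,interpolation=cv2.INTER_CUBIC))
im=capture("top");cv2.imwrite("pics/t5.png",im[:,:,::-1]);cv2.imwrite("pics/t5c.png",cv2.resize(im[120:240,210:370,::-1],None,fx=4.5,fy=4.5,interpolation=cv2.INTER_CUBIC))
E
```

```text
37 [35.22 19.46 29.32] 5.71
36 [34.64 17.53 29.61] 3.91
35 [33.8  15.47 29.89] 2.04
34 [32.86 14.74 30.18] 1.51
33 [31.91 14.58 30.46] 1.56
```

View pics/w5.png

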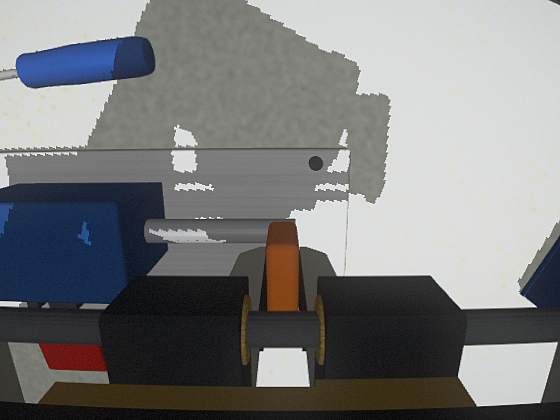

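View pics/s5c.png

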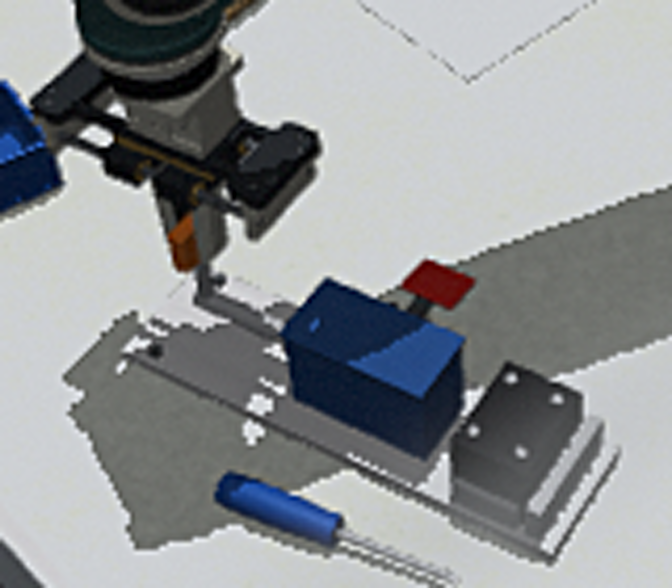

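View pics/t5c.png

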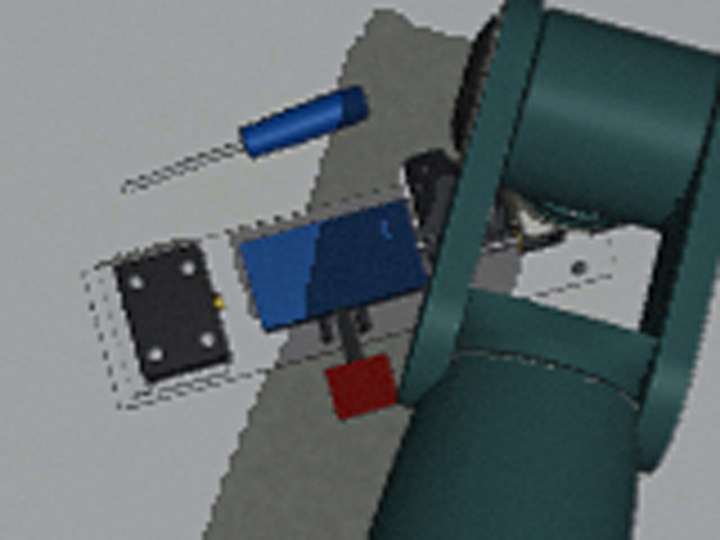

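```bash
python3 - <<'E'
from dh import *
for d in(32,31,30,29,28,27,26):
    cmd(d,25);r=read(2);print(d,np.round(r,2),round(r[1]-6-.22*r[0],2))
    if r[1]<3:break
E
```

```text
32 [30.92 13.69 30.89] 0.89
31 [29.96 13.47 31.18] 0.88
30 [29.03 13.87 31.46] 1.48
29 [28.06 13.21 31.74] 1.04
28 [27.09 12.35 32.02] 0.39
27 [26.15 12.3  32.31] 0.55
26 [25.18 11.37 32.59] -0.17
```

```bash
python3 - <<'E'
from dh import *
cmd(37.0,40);d=37.6
im=capture("scene");cv2.imwrite("pics/s6.png",cv2.resize(im[190:240,240:300,::-1],None,fx=10,fy=10,interpolation=cv2.INTER_CUBIC))
for k in range(14):
    d+=.3;cmd(d,10);r=read(2);e=r[1]-(6.0+.22*r[0]);print(round(d,2),np.round(r,2),round(e,2))
    if e>13.5: print("HIGH");break
    if e<6 and k>1: print("DROP");break
im=capture("scene");cv2.imwrite("pics/s7.png",cv2.resize(im[190:240,240:300,::-1],None,fx=10,fy=10,interpolation=cv2.INTER_CUBIC))
E
```

```text
37.9 [36.85 14.   33.35] -0.11
38.2 [37.01 15.52 33.63] 1.37
38.5 [37.24 16.72 33.92] 2.53
DROP
```

View pics/s6.png

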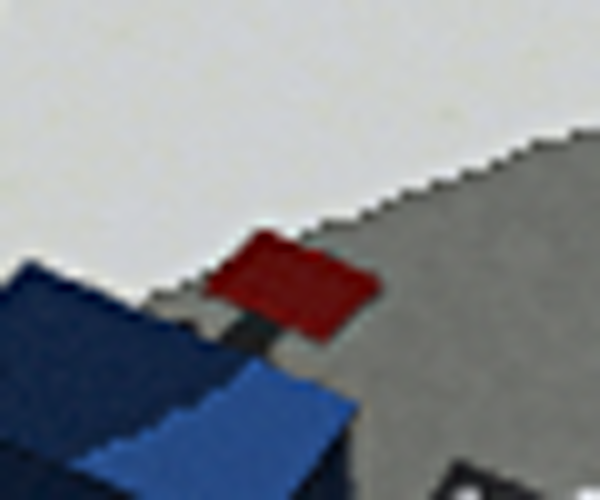

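View pics/s7.png

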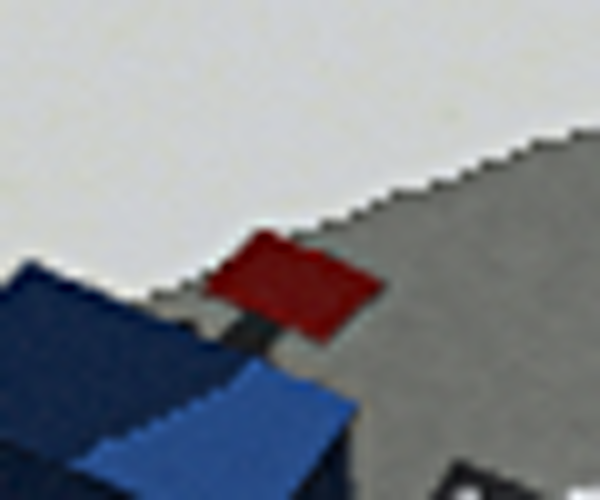

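```bash
python3 - <<'E'
from dh import *
for d in(38,37,36,35,34,33):
    cmd(d,15);r=read(2);print(d,np.round(r,2),round(r[1]-6-.22*r[0],2))
    if r[1]<1.5:break
E
```

```text
38 [36.95 14.38 34.25] 0.25
37 [36.04 12.98 34.53] -0.95
36 [34.4  18.83 34.82] 5.26
35 [33.7  15.96 35.1 ] 2.54
34 [32.84 15.26 35.38] 2.03
33 [31.91 14.42 35.67] 1.4
```

```bash
cat >> dh.py <<'E'
def red(im,bgr=False):
    im=im[195:235,245:295].astype(int)
    if bgr: im=im[:,:,::-1]
    m=(im[:,:,0]>70)&(im[:,:,0]>2.5*im[:,:,1])&(im[:,:,0]>2*im[:,:,2])
    y,x=np.nonzero(m);return round(y.mean()+195,2),len(y)
E
python3 - <<'E'
from dh import *
for n in("scene0","s1","scene3","s5"):print(n,red(cv2.imread(f"pics/{n}.png"),True))
print(red(cv2.imread("pics/s6.png")[5::10,5::10],True) if 0 else "")
cmd(36,20);print(read(2),red(capture("scene")))
d=37
for k in range(16):
    d+=.4;cmd(d,12);r=read(2);e=r[1]-(6.0+.22*r[0]);rd=red(capture("scene"));print(round(d,2),np.round(r,2),round(e,2),rd)
    if rd[0]<216.4: print("UP");break
    if e>13.5: print("HIGH");break
    if r[0]>36.7: print("past");break
E
```

```text
scene0 (np.float64(215.39), 120)
s1 (np.float64(215.42), 119)
scene3 (np.float64(215.43), 122)
s5 (np.float64(217.1), 108)

(np.float64(34.61068923712398), np.float64(16.98179047798601), 36.0) (np.float64(217.83), 107)
37.4 [35.43 22.38 36.35] 8.59 (np.float64(217.88), 104)
37.8 [35.59 23.6  36.68] 9.77 (np.float64(217.9), 105)
38.2 [36.86 15.62 37.02] 1.52 (np.float64(218.14), 101)
past
```

```bash
python3 - <<'E'
from dh import *
d=38.2
while d<60:
    d+=.7;cmd(d,14);r=read(2);e=r[1]-(6.0+.22*r[0]);rd=red(capture("scene"));print(round(d,2),np.round(r,2),round(e,2),rd)
    if rd[0]<216.6: print("UP");break
    if e>8: print("HIGH");break
    if r[2]>47: break
E
```

```text
38.9 [37.72 15.16 37.35] 0.86 (np.float64(218.17), 100)
39.6 [38.38 15.18 37.68] 0.74 (np.float64(218.18), 100)
40.3 [39.09 15.92 38.02] 1.32 (np.float64(218.19), 99)
41.0 [39.85 14.51 38.35] -0.26 (np.float64(218.13), 100)
41.7 [40.42 16.4  38.68] 1.51 (np.float64(218.13), 100)
42.4 [41.05 16.34 39.02] 1.31 (np.float64(218.1), 100)
43.1 [41.76 16.1  39.35] 0.91 (np.float64(218.07), 101)
43.8 [42.41 17.24 39.68] 1.91 (np.float64(218.03), 101)
44.5 [43.17 16.52 40.02] 1.02 (np.float64(218.03), 102)
45.2 [43.85 16.56 40.35] 0.92 (np.float64(217.98), 103)
45.9 [45.17 11.34 40.68] -4.6 (np.float64(215.67), 123)
UP
```

```bash
python3 - <<'E'
from dh import *
for d in(45,44,43,42,41):
    cmd(d,20);r=read(2);print(d,np.round(r,2),red(capture("scene")))
    if r[1]<1.2:break
E
```

```text
45 [44.86  6.79 41.02] (np.float64(215.67), 123)
44 [44.49  1.29 41.35] (np.float64(215.7), 122)
43 [44.1  -5.82 41.68] (np.float64(215.66), 122)
```

```bash
python3 - <<'E'
from dh import *
cmd(44.2,20);print(np.round(read(2),2))
move_gripper(38)
s=get_state();print(s["time"],s["ft_force"],s["width"])
p=s["eef_pos"].copy();p[2]=160;move_l(p,o,200)
pause(.25)
im=capture("scene");cv2.imwrite("pics/s8.png",im[:,:,::-1]);print(red(im))
im=capture("wrist");cv2.imwrite("pics/w8.png",im[:,:,::-1])
print(get_state()["time"])
E
```

```text
[44.56  1.07 42.02]
42.6333 [-0.88104254 -0.19821451 -0.47660787] 37.78894638010424
(np.float64(215.69), 121)
43.45
```

View pics/w8.png

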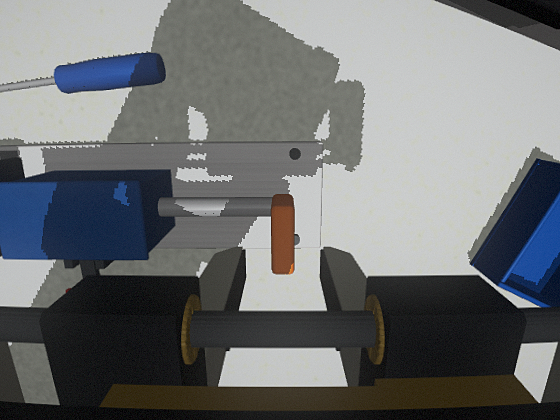

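The fingers are off and raised, and the handle (columns 272–294) stays drawn back, so the catch holds. Next is the paddle.

```bash
python3 - <<'E'
from dh import *
move_l(S((-30,82,150)),o,200)
move_gripper(0)
move_l(S((-30,82,82)),o,120)
print(get_state()["time"],get_state()["ft_force"])
z=82;pause(.1);f0=get_state()["ft_force"][2]
while z>57:
    z-=1.5;move_l(S((-30,82,z)),o,30);s=get_state();f=s["ft_force"][2]-f0
    print(z,s["eef_pos"][2].round(1),round(f,1),round(s["time"],2))
    if f>18:break
    if z<=62.6:
        im=capture("top");cv2.imwrite("pics/t9.png",im[:,:,::-1])
        if z<59.6 : break
im=capture("scene");cv2.imwrite("pics/s9.png",im[:,:,::-1]);cv2.imwrite("pics/s9c.png",cv2.resize(im[150:290,165:325,::-1],None,fx=4.2,fy=4.2,interpolation=cv2.INTER_CUBIC))
E
```

```text
45.9833 [-0.12635527  1.45105076  1.15662163]
80.5 80.7 0.5 46.33
79.0 78.9 0.0 46.58
77.5 77.4 0.5 46.83
76.0 75.9 -0.5 47.08
74.5 74.4 0.5 47.33
73.0 72.9 -0.1 47.58
71.5 71.4 0.4 47.83
70.0 70.2 3.0 48.08
68.5 68.7 6.1 48.33
67.0 67.1 5.7 48.58
65.5 65.6 4.5 48.83
64.0 63.9 4.5 49.08
62.5 62.5 2.2 49.33
61.0 61.0 2.9 49.63
59.5 59.5 4.1 49.93
```

View pics/s9c.png

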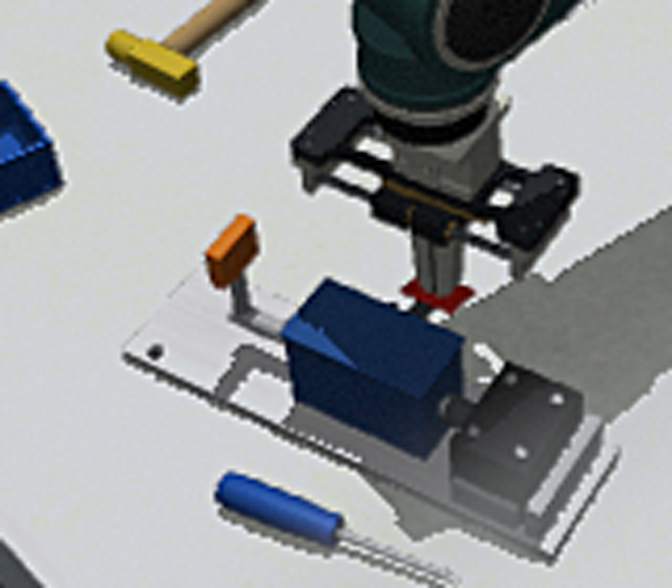

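The striker has fired: the handle is forward and the hammer rests against the block. Now I retract and check that the pin is flush.

```bash
python3 - <<'E'
from dh import *
move_l(S((-30,82,110)),o,120)
move_l(S((-80,100,190)),o,200)
pause(.3)
s=get_state();print(s["time"],s["ft_force"])
im=capture("scene");cv2.imwrite("pics/s10.png",im[:,:,::-1]);cv2.imwrite("pics/s10c.png",cv2.resize(im[190:290,185:320,::-1],None,fx=5.9,fy=5.9,interpolation=cv2.INTER_CUBIC))
cs=camera_info("scene")
for d in(0,5):print(d,(proj(cs,S((-145-d,0,130)))-[184.6,189.6])*5.9)
print(red(im))
im=capture("wrist");cv2.imwrite("pics/w10.png",im[:,:,::-1])
E
```

```text
51.5417 [ 0.11422672  0.02653032 -0.19295126]
0 [[206.96326009  93.06601629]]
5 [[198.63605213  89.41094816]]
(np.float64(215.42), 120)
```

View pics/s10c.png

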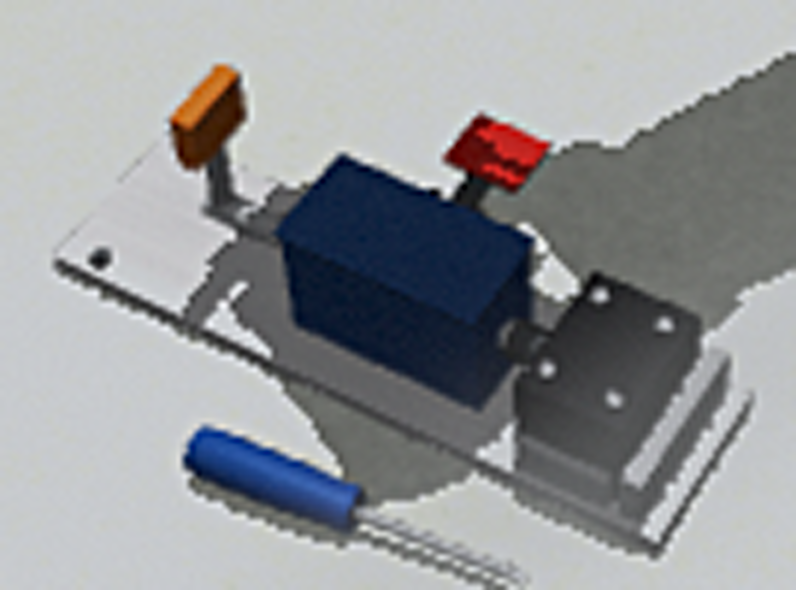

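View pics/w10.png

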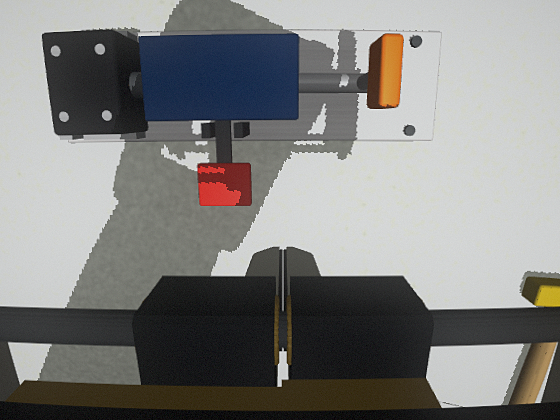

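```bash
python3 -c "
from rig import *
print(finish_job())"
```

```text
the job is handed in; nothing more can be done
None
```

The striker fired and drove the pin home. I handed the job in at about 51.5 s of the 64 s allowed; no verdict was reported.

**Draw:** I located the setter from the two fixed cameras and gripped the handle from above. I then drew it in small steps, watching both the pull and the paddle's height.
- Several steep rises in the pull, between about 24 and 36 mm of draw, were not the catch: the pull stayed when I eased forward.
- At about 45 mm the paddle sprang back to its rest height and the pull dropped. It vanished when I eased forward, so the catch was holding.
- I drew no further than that point, so by the 2 mm spacing given I probably never touched the buffer. Its force can't be measured directly. The highest rise I felt (about 11 N above the spring line, near 36 mm) came while the catch was still riding up, so I put it down to the catch, not the buffer.

**Release:** I let go with the hand clear. The wrist picture showed the handle still held back.

**Fire:** I pressed the paddle about 12 mm with closed fingers. The highest force I read was about 6 N.

**Last checks:**
- The handle sits about 5 mm further forward than at the start, which matches the pin being flush, to within about 1 mm as read from the pictures. The pin itself is hidden behind the striker nose.
- The paddle is back at rest, the hand is clear, and the force on the tool is about 0.
- The screwdriver beside the setter had not visibly moved. I did not re-measure the other loose things, but the arm passed well clear of them.

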